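# Reassemble the washed vial rack and load the amber vials

## Robot

A 6-joint arm with a two-finger parallel gripper is mounted at the origin on the work surface. World frame = base frame: x ahead of the robot, y to its left, z up, the work surface at z = 0. Lengths are in m, angles in degrees, forces in N, time in s.
With the tool pointing down it reaches from about 0.275 to 0.875 m from the base axis. Payload 12.5 kg.
Tool frame: the origin (TCP) lies midway between the tips of the shut fingers; the grasp point (between the pads) lies 19 mm behind it; z points along the fingers, y is the direction in which the jaws open and shut (so a half turn about z gives the same grasp; the last joint's range is limited). The gripper opens to 85 mm and grips with 20 to 120 N. Pads are 22 mm wide; open, the fingers measure 114 mm over their backs; the gripper's body (76 mm by 85 mm) begins 54 mm behind the grasp point. The pads swing forward as they close: fully open they stand 13 mm farther back than shut.
Start: joints at [62.762, 20.094, 94.641, -0, 65.266, -4.847], TCP at [0.209, 0.509, 0.231] pointing down, gripper open.
Joint ranges: [-157.81, 157.81], [-45, 120.19], [0.68, 151.7], [-89.99, 269.99], [4.06, 180], [-164.3, 164.3]. Speed limits (degrees/s): [127.2, 127.2, 159.86, 180, 180, 180].

## Interface

Orientations are given as a 3x3 rotation matrix whose columns are the frame's x, y, z axes.
In Python, from workcell import r gives the robot as it stands.
- The arm moves only by the tool send_rows, never from a script. Its argument "commands" is a list of rows, each an object of numbers: "dx", "dy", "dz": the shift along the tool's x, y, z in m; "spin": the turn about the tool's z in rad. A call has 1 to 12 rows; each row is the pose to reach, as a shift and turn from the pose commanded when the call began, along the tool's axes at that moment; what a row does not reach only later rows make up. A row lasts 1/10 s, in which the tool goes at most 50 mm and 8.59 degrees, less where a joint would pass 70% of its speed; a pose out of reach is approached as far as the arm can. A call with a gripper value outside its range is refused whole. "hand" is the finger opening in m, from 0 to 0.0854, set as the call begins (left out, the last holds). The fingers move at their own pace and stop on an object; "newtons" is the grip in N (left out, the last holds). Time passes only in rows, so rows that repeat a pose let the fingers close. It gives the time, the measured TCP pose, the force and the opening at its end, in the units of the state.
- r.get_obs(): the state, without advancing time (a new reading comes with each control period).
- r.capture(name): name is "scene" or "top" or "wrist"; returns a dict with "img" (384x512x3 uint8, blue, green, red), "fx", "fy", "cx", "cy" (pixels), "R" (3x3) and "t" (3): a world point X has camera coordinates R X + t. Camera axes: x right, y down, z forward; pixel columns grow to the right and rows downward; lengths in m; the calibration is good to about 2 mm. A picture is of the moment at which its call begins. There is no depth.
- r.sign_off(): hands the job in, once; it reports no verdict.
The state is a dict: "clock": time; "joint_pos": joint angles; "joint_velocities": joint speeds; "tau": joint torques, N m; "tool_pos": TCP position; "eef_rot": TCP orientation; "wrist_force": force on the tool from outside, world axes, zero at the start; "ft_torque": the same for the moment, N m; "finger_gap": opening from 0.0 (shut) to 1.0 (fully open).
Only numpy, scipy, OpenCV 4.12 (cv2) and the standard library are available. Lean on these libraries where they do the work, as an engineer would, in place of code of your own. Each camera call takes 0.05 s, during which the arm holds its last target. There are 200 camera calls.

## Task

Put the washed vial rack back together on its foot: first lower the white shelf plate over the four posts until it lies fully home on the end blocks, then the blue guide plate until it lies on the post shoulders. Then stand the three amber black-capped vials in the guide plate's three holes, one in each and in any order, down on the shelf. Leave the two clear white-capped vials standing where they are.

Things in the scene. Friction and masses are not known exactly. Their poses are not given: they have to be found in the camera images.
- rack: Fixed foot of the vial rack: black footplate 210 x 62 x 6 mm, at each end a block 30 x 50 mm, top 20 mm above the table, with two steel posts. Posts at x +/-80, y +/-13 mm: 14 mm thick up to a shoulder 46.5 mm above the table, then a 6 mm pin to 65 mm, tapered tip to 70 mm. Home heights of plate undersides: shelf 20 mm (on blocks), guide 46.5 mm (on shoulders). Origin: centre of underside; x along its length.
- shelf_plate: White plastic plate 192 (x) x 56 (y) x 10 mm, about 130 g, flat on the table: the shelf the vials stand on. Four 20 mm post holes at x +/-80, y +/-13 mm; solid in the middle, where three printed blue-grey rings 30 mm across only mark the vial places. Origin: centre of underside; x along its length, z up. Same after a half turn.
- guide_plate: Blue plastic plate 192 (x) x 56 (y) x 10 mm, about 100 g, flat on the table. Three 33 mm through holes for vials at x -42, 0 and +42 mm, y 0; four 11 mm post holes at x +/-80, y +/-13 mm, which pass the pins but not the thick part of the posts. Origin: centre of underside; x along its length, z up. Same after a half turn.
- amber_vial1: 20 ml screw-cap vial standing on the table, amber (brown) glass with a black cap. Glass 26 mm in diameter, rounded at the foot, sloping in at the shoulder; cap 22 mm in diameter and 14 mm high; 57 mm tall overall, about 35 g. Origin: centre of its underside, z up. Round: its yaw means nothing.
- amber_vial2: 20 ml screw-cap vial standing on the table, amber (brown) glass with a black cap. Glass 26 mm in diameter, rounded at the foot, sloping in at the shoulder; cap 22 mm in diameter and 14 mm high; 57 mm tall overall, about 35 g. Origin: centre of its underside, z up. Round: its yaw means nothing.
- amber_vial3: 20 ml screw-cap vial standing on the table, amber (brown) glass with a black cap. Glass 26 mm in diameter, rounded at the foot, sloping in at the shoulder; cap 22 mm in diameter and 14 mm high; 57 mm tall overall, about 35 g. Origin: centre of its underside, z up. Round: its yaw means nothing.
- clear_vial1: 20 ml screw-cap vial standing on the table, clear glass with a white cap. Glass 26 mm in diameter, rounded at the foot, sloping in at the shoulder; cap 22 mm in diameter and 14 mm high; 57 mm tall overall, about 35 g. Origin: centre of its underside, z up. Round: its yaw means nothing.
- clear_vial2: 20 ml screw-cap vial standing on the table, clear glass with a white cap. Glass 26 mm in diameter, rounded at the foot, sloping in at the shoulder; cap 22 mm in diameter and 14 mm high; 57 mm tall overall, about 35 g. Origin: centre of its underside, z up. Round: its yaw means nothing.
Mind the look-alikes: they are no part of the job. Leave any yellow look-alike of the amber_vial3 alone.

How it is judged (in metres and radians):
On the way, in this order (a step that is already met when the one before it is completed fails the run):
1. the white shelf plate lies fully home on the rack's end blocks, over the four posts (x of shelf_plate in the frame of rack between -0.006 and 0.006 m and y of shelf_plate in the frame of rack between -0.006 and 0.006 m and z of shelf_plate in the frame of rack between 0.017 and 0.023 m and angle between the x axis of shelf_plate and the x axis of rack, either way round below 0.08 rad and angle between shelf_plate's own z axis and vertical below 0.04 rad), for 0.2 s.
2. with the shelf plate home, the blue guide plate lies fully home on the four post shoulders (all of step 1 and x of guide_plate in the frame of rack between -0.006 and 0.006 m and y of guide_plate in the frame of rack between -0.006 and 0.006 m and z of guide_plate in the frame of rack between 0.0435 and 0.0495 m and angle between the x axis of guide_plate and the x axis of rack, either way round below 0.08 rad and angle between guide_plate's own z axis and vertical below 0.04 rad), for 0.2 s.
3. with both plates home, all three amber vials stand in the guide plate's holes, down on the shelf (all of step 2 and z of amber_vial1 in the frame of rack between 0.027 and 0.033 m and angle between each of amber_vial1, amber_vial2, amber_vial3's own z axis and vertical below 0.1 rad and y of amber_vial1 in the frame of guide_plate between -0.007 and 0.007 m and (x of amber_vial1 in the frame of guide_plate between -0.049 and -0.035 m or x of amber_vial1 in the frame of guide_plate between -0.007 and 0.007 m or x of amber_vial1 in the frame of guide_plate between 0.035 and 0.049 m) and z of amber_vial2 in the frame of rack between 0.027 and 0.033 m and y of amber_vial2 in the frame of guide_plate between -0.007 and 0.007 m and (x of amber_vial2 in the frame of guide_plate between -0.049 and -0.035 m or x of amber_vial2 in the frame of guide_plate between -0.007 and 0.007 m or x of amber_vial2 in the frame of guide_plate between 0.035 and 0.049 m) and z of amber_vial3 in the frame of rack between 0.027 and 0.033 m and y of amber_vial3 in the frame of guide_plate between -0.007 and 0.007 m and (x of amber_vial3 in the frame of guide_plate between -0.049 and -0.035 m or x of amber_vial3 in the frame of guide_plate between -0.007 and 0.007 m or x of amber_vial3 in the frame of guide_plate between 0.035 and 0.049 m)), for 0.2 s.
At the end, for the whole second after the job is handed in: Shelf plate home on the blocks (underside 20 mm up, within 3 mm) and guide plate on the shoulders (46.5 mm), both centred within 6 mm, level and in line; each amber vial upright in a guide hole (within 7 mm of its centre), down on the shelf; all at rest and released (all of step 3 and linear speed of each of shelf_plate, guide_plate, amber_vial1, amber_vial2, amber_vial3 below 0.02 m/s); the robot touches nothing.
It fails at once if a clear white-capped vial is moved more than 25 mm or tipped over (distance of any of clear_vial1, clear_vial2 from where it was at the start of the episode above 0.025 m or angle between any of clear_vial1, clear_vial2's own z axis and vertical above 0.4 rad).
It also fails if it takes over 141 s, if anything falls off the work surface, if the arm or the gripper's body presses on something with over 40 N, if the wrist force passes 120 N, or if a joint passes its speed limit or range.

## Working session

There is one attempt and no reset: what is moved stays moved. The work goes in short steps, Python scripts to look and compute and a tool call to move; the robot and the scene stay as the last step left them, time stands still between calls to the robot, and variables do not carry over. Pictures are saved under pics/ and viewed, about 12 in all and at most 16, crops included, and the job is handed in when it is done.

Besides the shell and the picture viewer there is one more tool, called after "Call:" as name(argument=value, ...) on one line, values as JSON. send_rows: Moves the arm, as the interface text tells. Its arguments: {"type":"object","properties":{"commands":{"type":"array","items":{"type":"object","properties":{"dx":{"type":"number"},"dy":{"type":"number"},"dz":{"type":"number"},"spin":{"type":"number"}}}},"hand":{"type":"number"},"newtons":{"type":"number"}},"required":["commands"]}

```bash
mkdir -p pics; ls
cat > h.py <<'E'
from workcell import r
import numpy as np, cv2, json
def cap(n,f):
    c=r.capture(n); cv2.imwrite('pics/'+f+'.png',c['img']); np.savez('pics/'+f+'.npz',**c); return c
def load(f): return np.load('pics/'+f+'.npz')
def px2w(c,u,v,z):
    R=np.array(c['R']);t=np.array(c['t']);o=-R.T@t
    d=R.T@np.array([(u-c['cx'])/c['fx'],(v-c['cy'])/c['fy'],1.]); return o+d*(z-o[2])/d[2]
def w2px(c,X):
    p=np.array(c['R'])@np.array(X)+np.array(c['t']); return np.array([c['fx']*p[0]/p[2]+c['cx'],c['fy']*p[1]/p[2]+c['cy']])
E
python3 - <<'E'
from h import *
a=cap('top','top0');b=cap('scene','scene0')
for c in(a,b): print(c['fx'],c['cx'],-np.array(c['R']).T@np.array(c['t']),np.array(c['R']).round(3).tolist())
o=r.get_obs();print(o['tool_pos'],np.array(o['eef_rot']).round(3).tolist(),o['clock'])
cv2.imwrite('pics/top0x.png',cv2.resize(a['img'],(800,600),interpolation=cv2.INTER_CUBIC))
E
```

```text
pics
441.1940241017675 255.67515321898614 [ 0.45043672 -0.00931993  1.13823478] [[0.027, -0.999, -0.027], [-0.992, -0.024, -0.123], [0.122, 0.03, -0.992]]
489.0154780650137 264.46916968009384 [1.18510302 0.51430477 0.78076342] [[-0.64, 0.768, 0.014], [0.513, 0.441, -0.736], [-0.572, -0.465, -0.676]]
[0.2093731  0.50828168 0.23081998] [[-0.925, 0.381, -0.0], [0.381, 0.925, -0.001], [0.0, -0.001, -1.0]] 0.1
```

View pics/top0x.png

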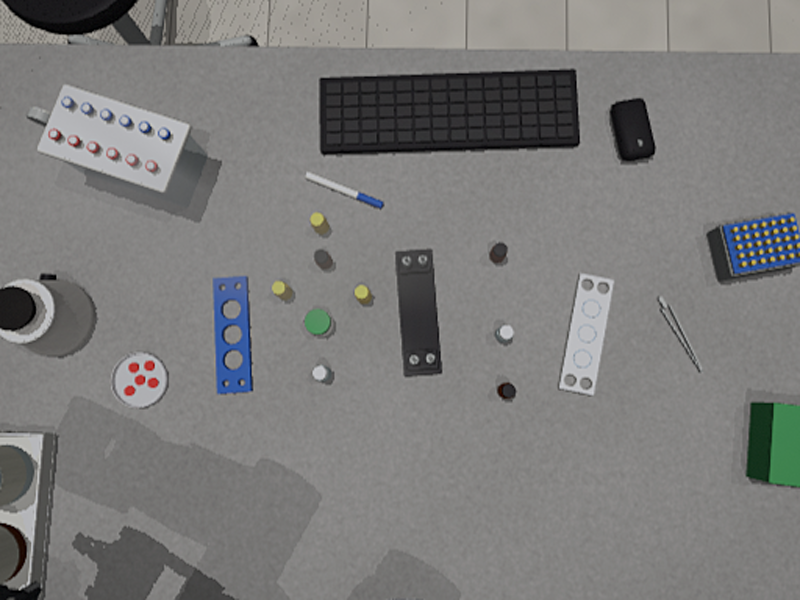

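View pics/scene0.png

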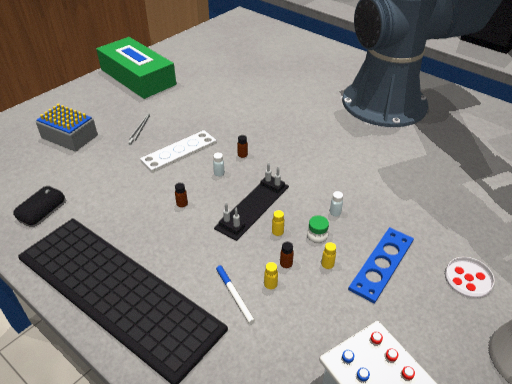

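The top view shows, in 800-px coordinates: the rack at (418,312), white plate (587,333), blue plate (233,335), ambers at (322,260), (498,252) and (507,390), and clears at (320,373) and (504,332). The three yellow vials are look-alikes. Next I measure these.

Run:
```python
from h import *
c=load('top0');im=c['img'];s=512/800
hsv=cv2.cvtColor(im,cv2.COLOR_BGR2HSV);H,S,V=cv2.split(hsv)
print('bg',hsv[200,300])
def big(mask,ctr,rad):
    m=np.zeros_like(mask);cv2.circle(m,tuple(int(x*s) for x in ctr),int(rad*s),255,-1);m&=mask
    cs,_=cv2.findContours(m,cv2.RETR_EXTERNAL,cv2.CHAIN_APPROX_NONE);return max(cs,key=cv2.contourArea)
for n,mask,ctr,z in[('white',((V>170)&(S<40)).astype('uint8')*255,(587,333),.01),('blue',((H>100)&(H<130)&(S>120)).astype('uint8')*255,(233,335),.01),('rack',(V<75).astype('uint8')*255,(418,312),.01)]:
    k=big(mask,ctr,75).reshape(-1,2).astype(float)
    w=np.array([px2w(c,u,v,z)[:2] for u,v in k])*1000
    q=cv2.minAreaRect(w.astype('float32'));b=cv2.boxPoints(q);e=b[1]-b[0];f=b[2]-b[1];L=e if np.hypot(*e)>np.hypot(*f) else f
    print(n,np.round(q[0],1),np.round(q[1],1),'yaw',round(np.degrees(np.arctan2(L[1],L[0]))%180,2))
M=(V<70).astype('uint8')*255
for n,ctr,mm in[('a1',(322,260),M),('a2',(498,252),M),('a3',(507,390),M)]:
    k=big(mm,ctr,18);print(n,cv2.contourArea(k),cv2.boundingRect(k),px2w(c,*cv2.minEnclosingCircle(k)[0],.04).round(4))
for n,p in[('c1',(320,372)),('c2',(505,330)),('a1',(322,258)),('a2',(498,250)),('a3',(507,388))]: print(n,px2w(c,p[0]*s,p[1]*s,.057).round(4))
x0,y0,x1,y1=150,150,350,260
g=cv2.resize(im[y0:y1,x0:x1],None,fx=4,fy=4,interpolation=cv2.INTER_CUBIC);cv2.imwrite('pics/crop0.png',g)
```

```text
bg [ 20   6 136]
white [ 553.4 -280.7] [ 55.2 191.2] yaw 169.56
blue [536.4 300.9] [190.4  57.5] yaw 5.73
rack [581.7  -5. ] [206.   61.8] yaw 5.92Traceback (most recent call last):
  File "<stdin>", line 15, in <module>
  File "<stdin>", line 7, in big
ValueError: max() iterable argument is empty
```

Call:
send_rows(commands=[{"dx":-0.236,"dy":-0.179,"spin":-0.25},{"dx":-0.236,"dy":-0.179,"spin":-0.25},{"dx":-0.236,"dy":-0.179,"spin":-0.25},{"dx":-0.236,"dy":-0.179,"spin":-0.25},{"dx":-0.236,"dy":-0.179,"spin":-0.25},{"dx":-0.472,"dy":-0.358,"spin":-0.494},{"dx":-0.472,"dy":-0.358,"spin":-0.494},{"dx":-0.472,"dy":-0.358,"spin":-0.494},{"dx":-0.472,"dy":-0.358,"spin":-0.494},{"dx":-0.472,"dy":-0.358,"spin":-0.494},{"dx":-0.472,"dy":-0.358,"spin":-0.494},{"dx":-0.472,"dy":-0.358,"spin":-0.494}], hand=0.075)

```text
invalid input at $.commands[0]: expected keys dx, dy, dz, spin
```

Call:
send_rows(commands=[{},{},{}])

```text
invalid input at $.commands[0]: expected keys dx, dy, dz, spin
```

Run:
```python
from h import *
o=r.get_obs();print(o['tool_pos'],np.array(o['eef_rot']).round(3).tolist(),o['clock'])
w=cap('wrist','w1'); a=cap('top','top1')
print(-np.array(w['R']).T@np.array(w['t']),w['fx'],np.array(w['R']).round(3).tolist())
cv2.imwrite('pics/w1x.png',np.hstack([w['img'],]))
```

```text
[0.2093731  0.50828168 0.23081998] [[-0.925, 0.381, -0.0], [0.381, 0.925, -0.001], [0.0, -0.001, -1.0]] 0.1
[0.1400559  0.53707316 0.37265845] 275.6522326814668 [[0.382, 0.924, -0.001], [0.883, -0.365, 0.295], [0.272, -0.113, -0.956]]
```

View pics/w1.png

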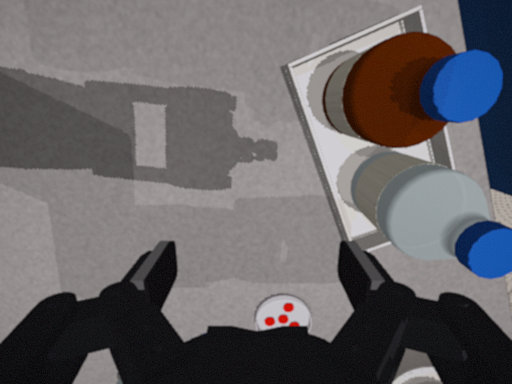

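Call:
send_rows(commands=[{"dx":-0.236,"dy":-0.179,"dz":0,"spin":-0.25},{"dx":-0.236,"dy":-0.179,"dz":0,"spin":-0.25},{"dx":-0.236,"dy":-0.179,"dz":0,"spin":-0.25},{"dx":-0.236,"dy":-0.179,"dz":0,"spin":-0.25},{"dx":-0.236,"dy":-0.179,"dz":0,"spin":-0.25},{"dx":-0.472,"dy":-0.358,"dz":0,"spin":-0.494},{"dx":-0.472,"dy":-0.358,"dz":0,"spin":-0.494},{"dx":-0.472,"dy":-0.358,"dz":0,"spin":-0.494},{"dx":-0.472,"dy":-0.358,"dz":0,"spin":-0.494},{"dx":-0.472,"dy":-0.358,"dz":0,"spin":-0.494},{"dx":-0.472,"dy":-0.358,"dz":0,"spin":-0.494},{"dx":-0.472,"dy":-0.358,"dz":0,"spin":-0.494}], hand=0.075)

```text
clock: 1.4
tool_pos: [0.5072, 0.0007, 0.2313]
eef_rot: [[-0.995, -0.103, 0.0], [-0.103, 0.995, 0.0], [-0.0, 0.0, -1.0]]
wrist_force: [0.8, -0.1, 0.4]
finger_gap: 0.881
```

Run:
```python
from h import *
w=cap('wrist','w2')
cs=[]
for n in('top','scene'):
    c=cap(n,n+'2');print(w2px(c,[.58,-.005,.03]))
    u,v=w2px(c,[.58,-.005,.03]).astype(int);g=c['img'][max(v-64,0):v+64,u-64:u+64];cs.append(cv2.resize(g,(400,400),interpolation=cv2.INTER_CUBIC))
cv2.imwrite('pics/v2.png',np.hstack([cv2.resize(w['img'],(533,400))]+[cv2.resize(x,(260,400)) for x in []]))
cv2.imwrite('pics/r2.png',np.hstack(cs))
```

```text
[267.18594326 199.11222672]
[254.85593209 195.83120998]
```

View pics/w2.png

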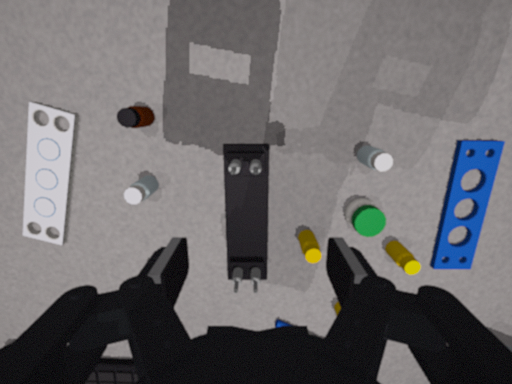

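The wrist view shows the rack's near end at (246,148) with posts at (235,168) and (256,168), and its far end at (246,275). Next I overlay the rack model to check the estimated pose.

```bash
cat >> h.py <<'E'
def rackpts(x,y,yaw):
    a=np.radians(yaw);Q=np.array([[np.cos(a),-np.sin(a),0],[np.sin(a),np.cos(a),0],[0,0,1]]);o=np.array([x,y,0])
    T=lambda P:(np.array(P)@Q.T)+o
    th=np.linspace(0,2*np.pi,40)
    L=[T([[sx*.105,sy*.031,.006] for sx,sy in((1,1),(1,-1),(-1,-1),(-1,1))])]
    for s in(1,-1):
        L.append(T([[s*.08+i*.015,j*.025,.02] for i,j in((1,1),(1,-1),(-1,-1),(-1,1))]))
        for t in(1,-1):
            for rad,z in((.007,.0465),(.003,.065)): L.append(T(np.c_[s*.08+rad*np.cos(th),t*.013+rad*np.sin(th),0*th+z]))
    return L
def overlay(c,im,L,k,off,col=(0,255,0)):
    for p in L:
        q=np.array([(w2px(c,X)+.5-off)*k for X in p]);cv2.polylines(im,[np.round(q*8).astype(np.int32)],True,col,1,cv2.LINE_AA,3)
E
python3 - <<'E'
from h import *
out=[]
for f,(u,v) in(('w2',(246,215)),('top2',(267,199))):
    c=load(f);du,dv=(40,90) if f=='w2' else (32,50)
    k=600/(2*dv);off=np.array([u-du,v-dv])
    g=cv2.resize(c['img'][v-dv:v+dv,u-du:u+du],None,fx=k,fy=k,interpolation=cv2.INTER_CUBIC)
    overlay(c,g,rackpts(.582,-.005,5.92),k,off);out.append(g)
cv2.imwrite('pics/ov2.png',np.hstack([o[:598] for o in out]))
E
```

```text
(no output)
```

View pics/ov2.png

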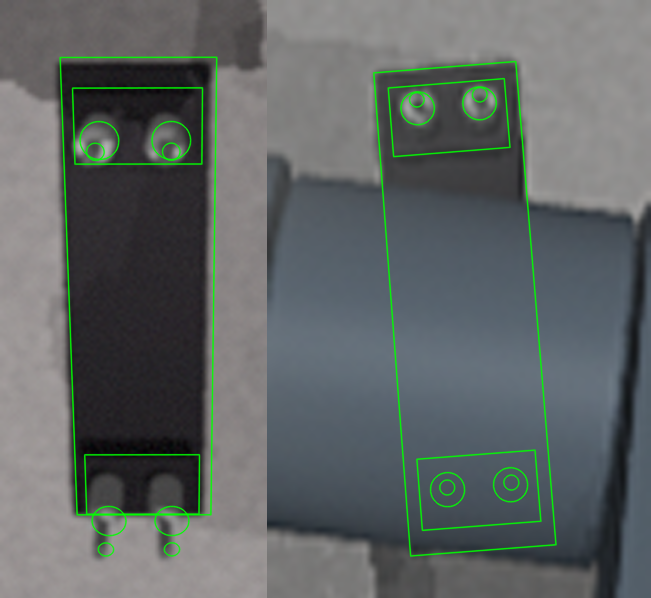

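Call:
send_rows(commands=[{"dx":-0.008,"dy":-0.14,"dz":0,"spin":0.14},{"dx":-0.008,"dy":-0.14,"dz":0,"spin":0.14},{"dx":-0.008,"dy":-0.14,"dz":0,"spin":0.14},{"dx":-0.017,"dy":-0.285,"dz":0,"spin":0.2855},{"dx":-0.017,"dy":-0.285,"dz":0,"spin":0.2855},{"dx":-0.017,"dy":-0.285,"dz":0,"spin":0.2855},{"dx":-0.017,"dy":-0.285,"dz":0.07,"spin":0.2855},{"dx":-0.017,"dy":-0.285,"dz":0.13,"spin":0.2855},{"dx":-0.017,"dy":-0.285,"dz":0.17,"spin":0.2855},{"dx":-0.017,"dy":-0.285,"dz":0.19,"spin":0.2855},{"dx":-0.017,"dy":-0.285,"dz":0.19,"spin":0.2855},{"dx":-0.017,"dy":-0.285,"dz":0.19,"spin":0.2855}])

```text
clock: 2.75
tool_pos: [0.5533, -0.2784, 0.0422]
eef_rot: [[-0.984, 0.18, -0.0], [0.18, 0.984, 0.0], [0.0, 0.0, -1.0]]
wrist_force: [0.4, -0.9, 1.2]
finger_gap: 0.878
```

Run:
```python
from h import *
w=cap('wrist','w3')
print(w2px(w,[.5534,-.2807,.01]))
```

```text
[253.61524487 222.4048524 ]
```

View pics/w3.png

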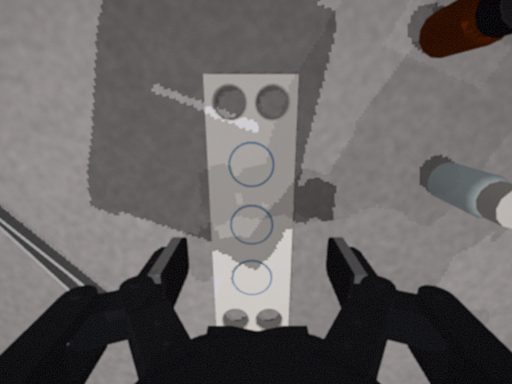

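The centre ring is at (252,224), against a predicted (254,222), so the position agrees. The plate lies between the fingers.

Call:
send_rows(commands=[{"dx":0,"dy":-0.002,"dz":0.02,"spin":0},{"dx":0,"dy":-0.002,"dz":0.035,"spin":0},{"dx":0,"dy":-0.002,"dz":0.043,"spin":0},{"dx":0,"dy":-0.002,"dz":0.043,"spin":0},{"dx":0,"dy":-0.002,"dz":0.043,"spin":0}])

```text
clock: 3.3
tool_pos: [0.5529, -0.2811, -0.001]
eef_rot: [[-0.983, 0.181, 0.001], [0.181, 0.983, -0.0], [-0.001, -0.0, -1.0]]
wrist_force: [0.2, -0.8, -0.8]
finger_gap: 0.878
```

Call:
send_rows(commands=[{"dx":0,"dy":0,"dz":0,"spin":0},{"dx":0,"dy":0,"dz":0,"spin":0},{"dx":0,"dy":0,"dz":0,"spin":0},{"dx":0,"dy":0,"dz":0,"spin":0},{"dx":0,"dy":0,"dz":0,"spin":0},{"dx":0,"dy":0,"dz":0,"spin":0},{"dx":0,"dy":0,"dz":0,"spin":0},{"dx":0,"dy":0,"dz":0,"spin":0}], hand=0.04, newtons=60)

```text
clock: 4.1
tool_pos: [0.5531, -0.2813, -0.0004]
eef_rot: [[-0.983, 0.181, 0.001], [0.181, 0.983, -0.001], [-0.001, -0.001, -1.0]]
wrist_force: [-2.3, 0.7, 7.4]
finger_gap: 0.628
```

Call:
send_rows(commands=[{"dx":0,"dy":0,"dz":-0.02,"spin":0},{"dx":0,"dy":0,"dz":-0.05,"spin":0},{"dx":0,"dy":0,"dz":-0.09,"spin":0},{"dx":0,"dy":0,"dz":-0.13,"spin":0},{"dx":0,"dy":0,"dz":-0.13,"spin":0}])

```text
clock: 4.6
tool_pos: [0.5549, -0.2823, 0.1343]
eef_rot: [[-0.983, 0.181, 0.008], [0.181, 0.983, -0.005], [-0.009, -0.003, -1.0]]
wrist_force: [-0.1, 0.3, -0.8]
finger_gap: 0.629
```

Call:
send_rows(commands=[{"dx":0.002,"dy":0.025,"dz":0,"spin":-0.025},{"dx":0.005,"dy":0.06,"dz":0,"spin":-0.06},{"dx":0.008,"dy":0.1,"dz":0,"spin":-0.1},{"dx":0.011,"dy":0.14,"dz":0,"spin":-0.14},{"dx":0.014,"dy":0.18,"dz":0,"spin":-0.18},{"dx":0.017,"dy":0.22,"dz":0,"spin":-0.22},{"dx":0.019,"dy":0.25,"dz":0,"spin":-0.26},{"dx":0.021,"dy":0.27,"dz":0,"spin":-0.28},{"dx":0.0216,"dy":0.2765,"dz":0,"spin":-0.2855},{"dx":0.0216,"dy":0.2765,"dz":0,"spin":-0.2855},{"dx":0.0216,"dy":0.2765,"dz":0,"spin":-0.2855},{"dx":0.0216,"dy":0.2765,"dz":0,"spin":-0.2855}])

```text
clock: 5.8
tool_pos: [0.5813, -0.0062, 0.1282]
eef_rot: [[-0.995, -0.101, -0.0], [-0.101, 0.995, -0.0], [0.0, -0.0, -1.0]]
wrist_force: [0.3, 0.5, -1.9]
finger_gap: 0.634
```

Run:
```python
from h import *
a=cap('scene','s4');w=cap('wrist','w4');
cv2.imwrite('pics/v4.png',np.hstack([w['img'][:,60:450],cv2.resize(a['img'][100:290,160:360],(404,384),interpolation=cv2.INTER_CUBIC)]))
```

```text
(no output)
```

View pics/v4.png

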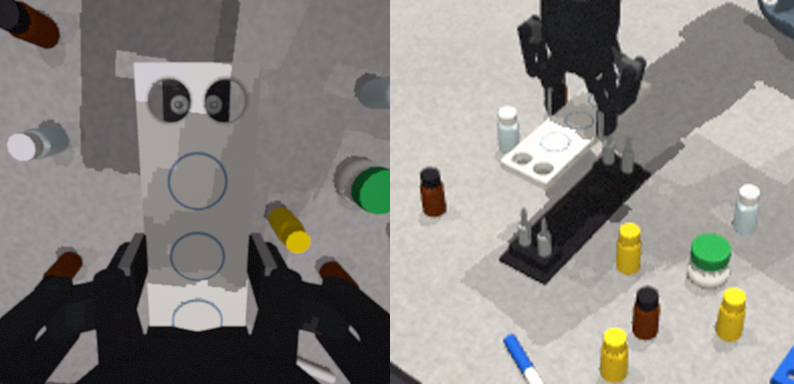

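The wrist view shows the plate level, with its near holes at about (170,100) and (225,100) and the pin tips inside them. I lower to just above the pins and measure.

Call:
send_rows(commands=[{"dx":0,"dy":0,"dz":0.02,"spin":0},{"dx":0,"dy":0,"dz":0.035,"spin":0},{"dx":0,"dy":0,"dz":0.045,"spin":0},{"dx":0,"dy":0,"dz":0.045,"spin":0},{"dx":0,"dy":0,"dz":0.045,"spin":0}])

```text
clock: 6.4
tool_pos: [0.5815, -0.0052, 0.0834]
eef_rot: [[-0.995, -0.103, -0.0], [-0.103, 0.995, -0.0], [0.0, -0.0, -1.0]]
wrist_force: [-0.3, -0.9, -0.5]
finger_gap: 0.63
```

Run:
```python
from h import *
a=cap('top','t5');w=cap('wrist','w5');o=r.get_obs();print(o['tool_pos'],o['wrist_force'])
g=cv2.resize(w['img'][50:150,180:330],None,fx=4,fy=4,interpolation=cv2.INTER_CUBIC)
for z,col in((.088,(0,0,255)),):
  L=[p for p in rackpts(.582,-.005,5.92)[2:5] ]
overlay(w,g,L,4,np.array([180,50]))
cv2.imwrite('pics/v5.png',g)
```

```text
[ 0.58180104 -0.00516768  0.08393865] [ 0.16536762 -0.78122451 -1.57979178]
```

View pics/v5.png

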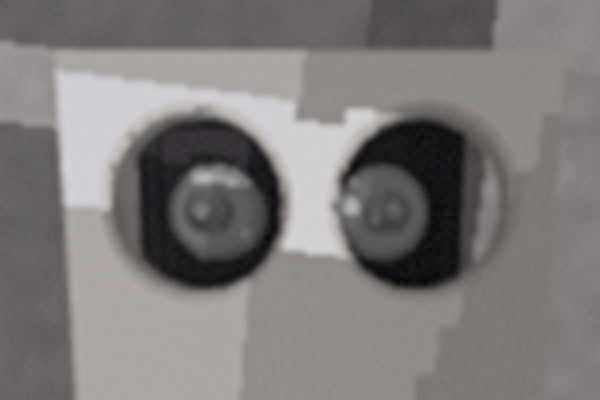

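Run:
```python
from h import *
w=load('w5')
f=lambda u,v,z:px2w(w,180+u/4,50+v/4,z)
for z in(.092,.094): 
  h=[f(197,197,z),f(424,197,z)];print('holes',np.round(h,4),np.linalg.norm(h[0]-h[1]))
t=[f(207,210,.069),f(387,208,.069)];print('tips',np.round(t,4),np.linalg.norm(t[0]-t[1]))
s=[f(217,212,.0465),f(384,211,.0465)];print('shoulders',np.round(s,4),np.linalg.norm(s[0]-s[1]))
h=[f(197,197,.094),f(424,197,.094)]
print('diff sh',np.mean(s,0)-np.mean(h,0),'tip',np.mean(t,0)-np.mean(h,0), 'edge yaw', [np.degrees(np.arctan2(*(q[0]-q[1])[:2][::-1])) for q in(h,t,s)])
print('model',[p.mean(0).round(4) for p in rackpts(.582,-.005,5.92)[7:]])
```

```text
holes [[ 5.051e-01 -2.590e-02  9.200e-02]
 [ 5.024e-01  1.000e-04  9.200e-02]] 0.026069937009098675
holes [[ 5.051e-01 -2.570e-02  9.400e-02]
 [ 5.025e-01 -1.000e-04  9.400e-02]] 0.02567956200913224
tips [[ 0.5063 -0.0267  0.069 ]
 [ 0.5036 -0.0025  0.069 ]] 0.024308345708055158
shoulders [[ 0.5063 -0.0271  0.0465]
 [ 0.5035 -0.0014  0.0465]] 0.025808751273592775
diff sh [ 0.00111699 -0.00134467 -0.0475    ] tip [ 0.00110702 -0.00167137 -0.025     ] edge yaw [np.float64(-84.14784110408266), np.float64(-83.54243463693366), np.float64(-83.82133047264945)]
model [array([ 5.013e-01, -3.000e-04,  4.650e-02]), array([ 5.012e-01, -3.000e-04,  6.500e-02]), array([ 0.5039, -0.0262,  0.0465]), array([ 0.5038, -0.0262,  0.065 ])]
```

Call:
send_rows(commands=[{"dx":-0.0009,"dy":-0.0013,"dz":0,"spin":0},{"dx":-0.0009,"dy":-0.0013,"dz":0.01,"spin":0},{"dx":-0.0009,"dy":-0.0013,"dz":0.02,"spin":0},{"dx":-0.0009,"dy":-0.0013,"dz":0.03,"spin":0},{"dx":-0.0009,"dy":-0.0013,"dz":0.04,"spin":0},{"dx":-0.0009,"dy":-0.0013,"dz":0.047,"spin":0},{"dx":-0.0009,"dy":-0.0013,"dz":0.047,"spin":0}])

```text
clock: 7.2
tool_pos: [0.5817, -0.0062, 0.035]
eef_rot: [[-0.995, -0.103, -0.002], [-0.103, 0.995, 0.0], [0.002, 0.0, -1.0]]
wrist_force: [-0.2, -0.9, -1.1]
finger_gap: 0.632
```

Call:
send_rows(commands=[{"dx":0,"dy":0,"dz":0.006,"spin":0},{"dx":0,"dy":0,"dz":0.012,"spin":0},{"dx":0,"dy":0,"dz":0.016,"spin":0},{"dx":0,"dy":0,"dz":0.016,"spin":0},{"dx":0,"dy":0,"dz":0.016,"spin":0}])

```text
clock: 7.7
tool_pos: [0.5824, -0.0063, 0.0203]
eef_rot: [[-0.995, -0.103, -0.0], [-0.103, 0.995, 0.0], [0.0, 0.0, -1.0]]
wrist_force: [-0.4, -0.1, -1.8]
finger_gap: 0.629
```

Call:
send_rows(commands=[{"dx":0,"dy":0,"dz":0.001,"spin":0},{"dx":0,"dy":0,"dz":0.0015,"spin":0},{"dx":0,"dy":0,"dz":0.0015,"spin":0}])

```text
clock: 8.0
tool_pos: [0.5826, -0.0063, 0.0196]
eef_rot: [[-0.995, -0.103, 0.0], [-0.103, 0.995, -0.0], [-0.0, -0.0, -1.0]]
wrist_force: [-3.4, -0.9, 7.8]
finger_gap: 0.629
```

Call:
send_rows(commands=[{"dx":0,"dy":0,"dz":0,"spin":0},{"dx":0,"dy":0,"dz":0,"spin":0},{"dx":0,"dy":0,"dz":0,"spin":0},{"dx":0,"dy":0,"dz":0,"spin":0},{"dx":0,"dy":0,"dz":-0.02,"spin":0},{"dx":0,"dy":0,"dz":-0.07,"spin":0},{"dx":0,"dy":0,"dz":-0.12,"spin":0},{"dx":0,"dy":0,"dz":-0.16,"spin":0},{"dx":0,"dy":0,"dz":-0.16,"spin":0},{"dx":0,"dy":0,"dz":-0.16,"spin":0}], hand=0.075)

```text
clock: 9.0
tool_pos: [0.5826, -0.0063, 0.1793]
eef_rot: [[-0.995, -0.103, 0.001], [-0.103, 0.995, -0.0], [-0.001, -0.0, -1.0]]
wrist_force: [-1.3, 0.8, -0.0]
finger_gap: 0.874
```

Run:
```python
from h import *
a=cap('scene','s6');w=cap('wrist','w6');
cv2.imwrite('pics/v6.png',np.hstack([w['img'][:,60:450],cv2.resize(a['img'][140:260,190:316],(404,384),interpolation=cv2.INTER_CUBIC)]))
```

```text
(no output)
```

View pics/v6.png

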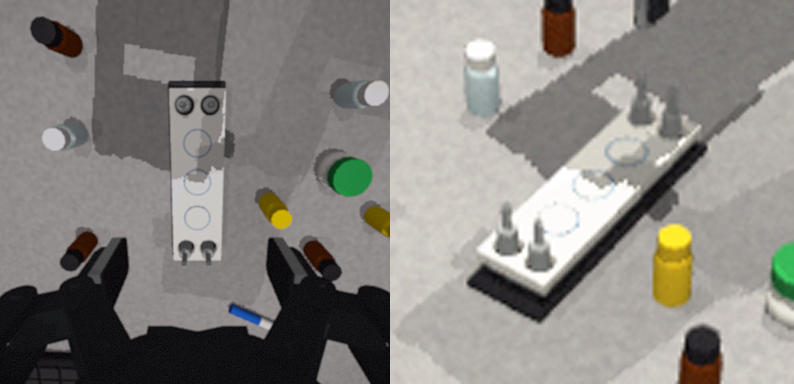

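Shelf plate is home: all four posts stand through the holes and it looks level in both views. Next is the blue plate.

Call:
send_rows(commands=[{"dx":0.007,"dy":0.15,"dz":0,"spin":0},{"dx":0.007,"dy":0.15,"dz":0,"spin":0},{"dx":0.007,"dy":0.15,"dz":0,"spin":0},{"dx":0.0144,"dy":0.3105,"dz":0,"spin":0},{"dx":0.0144,"dy":0.3105,"dz":0,"spin":0},{"dx":0.0144,"dy":0.3105,"dz":0,"spin":0},{"dx":0.0144,"dy":0.3105,"dz":0,"spin":0},{"dx":0.0144,"dy":0.3105,"dz":0.05,"spin":0.003},{"dx":0.0144,"dy":0.3105,"dz":0.1,"spin":0.003},{"dx":0.0144,"dy":0.3105,"dz":0.14,"spin":0.003},{"dx":0.0144,"dy":0.3105,"dz":0.14,"spin":0.003},{"dx":0.0144,"dy":0.3105,"dz":0.14,"spin":0.003}])

```text
clock: 10.3
tool_pos: [0.536, 0.3007, 0.0387]
eef_rot: [[-0.995, -0.1, -0.001], [-0.1, 0.995, -0.001], [0.002, -0.001, -1.0]]
wrist_force: [1.0, -0.6, 1.1]
finger_gap: 0.877
```

Run:
```python
from h import *
w=cap('wrist','w7');o=r.get_obs();print(o['tool_pos'])
H,S,V=cv2.split(cv2.cvtColor(w['img'],cv2.COLOR_BGR2HSV));m=((H>100)&(H<130)&(S>120)).astype('uint8')*255
cs,hi=cv2.findContours(m,cv2.RETR_CCOMP,cv2.CHAIN_APPROX_NONE)
for k in cs:
    if cv2.contourArea(k)>60: q=cv2.minEnclosingCircle(k);b=cv2.boundingRect(k);print(b,px2w(w,b[0]+b[2]/2-.5,b[1]+b[3]/2-.5,.01).round(4),cv2.contourArea(k))
print('expect mid',w2px(w,[.5364,.3009,.01]))
```

```text
[0.53695729 0.30113375 0.04019641]
(209, 75, 97, 257) [0.5213 0.2992 0.01  ] 20983.5
(234, 260, 45, 34) [0.5768 0.3039 0.01  ] 1145.5
(232, 204, 49, 41) [0.5362 0.3    0.01  ] 1483.5
(231, 140, 52, 50) [0.4958 0.2963 0.01  ] 1959.0
(269, 94, 19, 21) [0.4585 0.3054 0.01  ] 291.5
(226, 94, 20, 21) [0.461  0.2804 0.01  ] 294.5
expect mid [257.36264052 224.34009966]
```

Call:
send_rows(commands=[{"dx":0,"dy":0,"dz":0.02,"spin":0},{"dx":0,"dy":0,"dz":0.033,"spin":0},{"dx":0,"dy":0,"dz":0.0405,"spin":0},{"dx":0,"dy":0,"dz":0.0405,"spin":0},{"dx":0,"dy":0,"dz":0.0405,"spin":0}])

```text
clock: 10.85
tool_pos: [0.5365, 0.3012, -0.001]
eef_rot: [[-0.995, -0.1, 0.001], [-0.1, 0.995, 0.0], [-0.001, 0.0, -1.0]]
wrist_force: [-0.0, -0.2, 0.2]
finger_gap: 0.882
```

Call:
send_rows(commands=[{"dx":0,"dy":0,"dz":0,"spin":0},{"dx":0,"dy":0,"dz":0,"spin":0},{"dx":0,"dy":0,"dz":0,"spin":0},{"dx":0,"dy":0,"dz":0,"spin":0},{"dx":0,"dy":0,"dz":0,"spin":0},{"dx":0,"dy":0,"dz":0,"spin":0},{"dx":0,"dy":0,"dz":0,"spin":0},{"dx":0,"dy":0,"dz":0,"spin":0}], hand=0.04, newtons=50)

```text
clock: 11.65
tool_pos: [0.5366, 0.3013, -0.0006]
eef_rot: [[-0.995, -0.1, 0.001], [-0.1, 0.995, 0.001], [-0.001, 0.0, -1.0]]
wrist_force: [-1.8, -0.7, 6.9]
finger_gap: 0.633
```

Call:
send_rows(commands=[{"dx":0,"dy":0,"dz":-0.02,"spin":0},{"dx":0,"dy":0,"dz":-0.05,"spin":0},{"dx":0,"dy":0,"dz":-0.09,"spin":0},{"dx":0,"dy":0,"dz":-0.14,"spin":0},{"dx":0,"dy":0,"dz":-0.14,"spin":0},{"dx":0,"dy":0,"dz":-0.14,"spin":0}])

```text
clock: 12.25
tool_pos: [0.5364, 0.3012, 0.1394]
eef_rot: [[-0.995, -0.1, 0.002], [-0.1, 0.995, 0.001], [-0.002, 0.001, -1.0]]
wrist_force: [-0.4, -0.3, -1.4]
finger_gap: 0.637
```

Call:
send_rows(commands=[{"dx":-0.001,"dy":-0.03,"dz":0,"spin":0},{"dx":-0.004,"dy":-0.075,"dz":0,"spin":0},{"dx":-0.006,"dy":-0.12,"dz":0,"spin":0},{"dx":-0.008,"dy":-0.165,"dz":0,"spin":0},{"dx":-0.01,"dy":-0.21,"dz":0,"spin":0},{"dx":-0.012,"dy":-0.255,"dz":0,"spin":0},{"dx":-0.014,"dy":-0.29,"dz":0,"spin":0},{"dx":-0.0152,"dy":-0.3106,"dz":0,"spin":-0.003},{"dx":-0.0152,"dy":-0.3106,"dz":0,"spin":-0.003},{"dx":-0.0152,"dy":-0.3106,"dz":0.025,"spin":-0.003},{"dx":-0.0152,"dy":-0.3106,"dz":0.045,"spin":-0.003},{"dx":-0.0152,"dy":-0.3106,"dz":0.054,"spin":-0.003}])

```text
clock: 13.45
tool_pos: [0.5806, -0.0055, 0.0815]
eef_rot: [[-0.995, -0.104, -0.004], [-0.104, 0.995, 0.001], [0.004, 0.001, -1.0]]
wrist_force: [-0.3, 0.5, -1.6]
finger_gap: 0.633
```

Call:
send_rows(commands=[{"dx":0,"dy":0,"dz":0,"spin":0},{"dx":0,"dy":0,"dz":0,"spin":0}])

```text
clock: 13.65
tool_pos: [0.5824, -0.006, 0.0846]
eef_rot: [[-0.995, -0.103, 0.0], [-0.103, 0.995, 0.0], [-0.0, 0.0, -1.0]]
wrist_force: [0.5, 0.3, 0.0]
finger_gap: 0.634
```

Run:
```python
from h import *
w=cap('wrist','w8')
cv2.imwrite('pics/v8.png',cv2.resize(w['img'][50:150,180:330],None,fx=4,fy=4,interpolation=cv2.INTER_CUBIC))
```

```text
(no output)
```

View pics/v8.png

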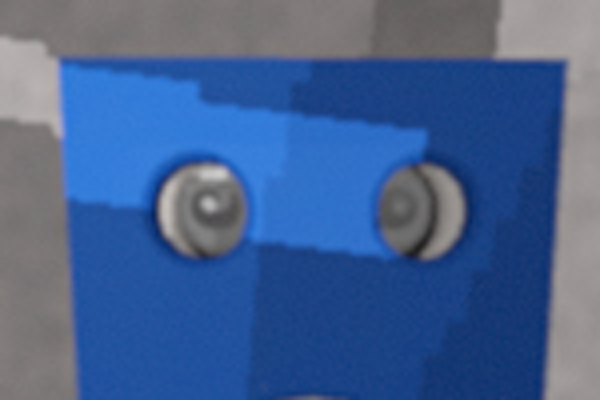

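Run:
```python
from h import *
w=load('w8')
f=lambda u,v,z:px2w(w,180+u/4,50+v/4,z)
h=[f(200,207,.0946),f(424,207,.0946)];t=[f(210,206,.069),f(399,207,.069)]
print(np.round(h,4),np.round(t,4),[np.linalg.norm(q[0]-q[1]) for q in(h,t)],np.mean(t,0)-np.mean(h,0))
```

```text
[[ 0.5069 -0.0262  0.0946]
 [ 0.5043 -0.0009  0.0946]] [[ 0.5064 -0.0273  0.069 ]
 [ 0.5039 -0.0017  0.069 ]] [np.float64(0.02545143295952048), np.float64(0.02564253238148589)] [-0.00039365 -0.00097326 -0.0256    ]
```

Call:
send_rows(commands=[{"dx":0.0004,"dy":-0.0007,"dz":0,"spin":0},{"dx":0.0004,"dy":-0.0007,"dz":0.008,"spin":0},{"dx":0.0004,"dy":-0.0007,"dz":0.015,"spin":0},{"dx":0.0004,"dy":-0.0007,"dz":0.022,"spin":0},{"dx":0.0004,"dy":-0.0007,"dz":0.029,"spin":0},{"dx":0.0004,"dy":-0.0007,"dz":0.035,"spin":0},{"dx":0.0004,"dy":-0.0007,"dz":0.039,"spin":0},{"dx":0.0004,"dy":-0.0007,"dz":0.039,"spin":0},{"dx":0.0004,"dy":-0.0007,"dz":0.039,"spin":0}])

```text
clock: 14.6
tool_pos: [0.5817, -0.0072, 0.0458]
eef_rot: [[-0.995, -0.103, -0.001], [-0.103, 0.995, -0.0], [0.001, 0.0, -1.0]]
wrist_force: [-6.1, 0.5, 10.1]
finger_gap: 0.635
```

Call:
send_rows(commands=[{"dx":0,"dy":0,"dz":0,"spin":0},{"dx":0,"dy":0,"dz":0,"spin":0},{"dx":0,"dy":0,"dz":0,"spin":0},{"dx":0,"dy":0,"dz":0,"spin":0},{"dx":0,"dy":0,"dz":-0.02,"spin":0},{"dx":0,"dy":0,"dz":-0.07,"spin":0},{"dx":0,"dy":0,"dz":-0.12,"spin":0},{"dx":0,"dy":0,"dz":-0.15,"spin":0},{"dx":0,"dy":0,"dz":-0.15,"spin":0},{"dx":0,"dy":0,"dz":-0.15,"spin":0}], hand=0.075)

```text
clock: 15.6
tool_pos: [0.5819, -0.0072, 0.1953]
eef_rot: [[-0.995, -0.103, 0.001], [-0.103, 0.995, -0.0], [-0.001, -0.0, -1.0]]
wrist_force: [0.1, 0.3, -0.2]
finger_gap: 0.878
```

Run:
```python
from h import *
a=cap('scene','s9');w=cap('wrist','w9');
cv2.imwrite('pics/v9.png',np.hstack([w['img'][:,60:450],cv2.resize(a['img'][140:260,190:316],(404,384),interpolation=cv2.INTER_CUBIC)]))
m=cv2.inRange(cv2.cvtColor(w['img'],cv2.COLOR_BGR2HSV),(100,120,0),(130,255,255))
cs,_=cv2.findContours(m,cv2.RETR_CCOMP,cv2.CHAIN_APPROX_NONE)
for k in cs:
    b=cv2.boundingRect(k)
    if cv2.contourArea(k)>150: print(b,px2w(w,b[0]+b[2]/2-.5,b[1]+b[3]/2-.5,.0565).round(4))
# dark caps/bodies: amber
hsv=cv2.cvtColor(w['img'],cv2.COLOR_BGR2HSV)
o=r.get_obs();print(o['tool_pos'])
```

```text
(289, 297, 30, 20) [0.7318 0.0651 0.0565]
(229, 87, 58, 178) [ 0.5746 -0.0073  0.0565]
(241, 206, 32, 28) [ 0.624  -0.0034  0.0565]
(240, 168, 34, 31) [ 0.5828 -0.0076  0.0565]
(240, 128, 35, 34) [ 0.5427 -0.0111  0.0565]
[ 0.58126121 -0.00714363  0.19381534]
```

View pics/v9.png

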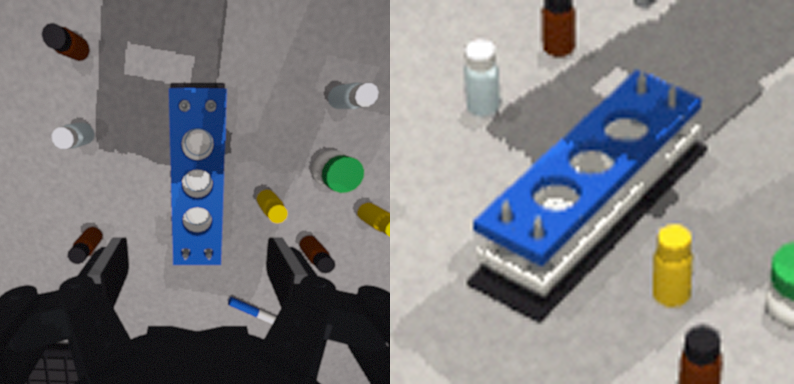

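Guide plate is home: the pins project through it, it is level, and its holes line up with the shelf rings. Next I locate the amber vials.

Run:
```python
from h import *
for f,pts in(('top0',[(206,166),(319,161),(324,249)]),('w9',[(125,42),(145,245),(377,252)])):
    c=load(f);im=c['img'];hsv=cv2.cvtColor(im,cv2.COLOR_BGR2HSV)
    for p in pts:
        x,y=p;d=14 if f=='top0' else 26
        roi=hsv[max(y-d,0):y+d,x-d:x+d]
        dark=(roi[...,2]<(95 if f=='top0' else 90)); cap_=dark&(roi[...,2]<62)&((roi[...,1]<110))
        for nm,m in(('dark',dark),('cap',cap_)):
            n,l,s,ce=cv2.connectedComponentsWithStats(m.astype('uint8'))
            j=1+np.argmax(s[1:,4]) if n>1 else None
            if j: 
                u,v=ce[j]+[x-d,max(y-d,0)];print(f,p,nm,s[j].tolist(),(round(u,1),round(v,1)),'z.03',px2w(c,u,v,.03)[:2].round(4),'z.054',px2w(c,u,v,.054)[:2].round(4))
c=load('w9');i=c['img'];cr=[cv2.resize(i[max(y-30,0):max(y-30,0)+60,x-30:x+30],(260,260),interpolation=cv2.INTER_CUBIC) for x,y in[(125,42),(145,245),(377,252)]]
cv2.imwrite('pics/v10.png',np.hstack(cr))
```

```text
top0 (206, 166) dark [9, 8, 12, 13, 113] (np.float64(206.5), np.float64(165.8)) z.03 [0.6622 0.1524] z.054 [0.6576 0.1489]
top0 (319, 161) dark [8, 8, 12, 15, 134] (np.float64(318.8), np.float64(162.2)) z.03 [ 0.6777 -0.1341] z.054 [ 0.6728 -0.1314]
top0 (319, 161) cap [9, 9, 10, 12, 65] (np.float64(318.7), np.float64(161.3)) z.03 [ 0.6802 -0.1338] z.054 [ 0.6752 -0.1311]
top0 (324, 249) dark [8, 10, 12, 12, 115] (np.float64(323.7), np.float64(250.3)) z.03 [ 0.4555 -0.1484] z.054 [ 0.4554 -0.1454]
top0 (324, 249) cap [11, 11, 9, 9, 61] (np.float64(325.2), np.float64(249.8)) z.03 [ 0.4568 -0.1521] z.054 [ 0.4567 -0.149 ]
w9 (125, 42) dark [3, 7, 48, 38, 1140] (np.float64(125.4), np.float64(41.6)) z.03 [ 0.4582 -0.1514] z.054 [ 0.462  -0.1407]
w9 (125, 42) cap [3, 8, 29, 27, 540] (np.float64(115.7), np.float64(36.9)) z.03 [ 0.455  -0.1609] z.054 [ 0.4591 -0.1494]
w9 (145, 245) dark [9, 7, 43, 45, 1285] (np.float64(150.8), np.float64(250.8)) z.03 [ 0.6902 -0.1287] z.054 [ 0.6758 -0.1198]
w9 (145, 245) cap [9, 24, 21, 20, 291] (np.float64(138.0), np.float64(253.1)) z.03 [ 0.6951 -0.1447] z.054 [ 0.6803 -0.1345]
w9 (377, 252) dark [0, 9, 44, 43, 1297] (np.float64(370.0), np.float64(258.4)) z.03 [0.673  0.1448] z.054 [0.66   0.1323]
w9 (377, 252) cap [23, 27, 21, 20, 286] (np.float64(383.8), np.float64(262.6)) z.03 [0.677  0.1635] z.054 [0.6637 0.1495]
```

View pics/v10.png

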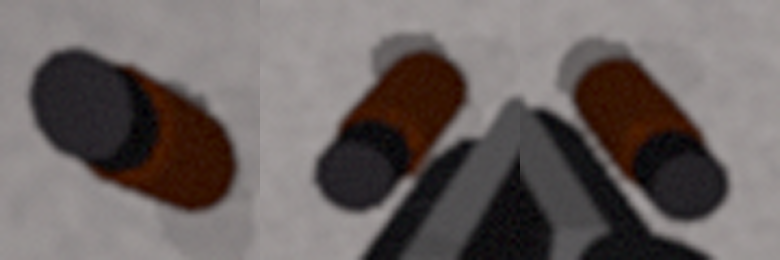

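Run:
```python
from h import *
c=load('w9')
for p in[(113.9,36.2),(137.4,255.4),(385.1,264.9)]: print(px2w(c,*p,.057).round(4))
```

```text
[ 0.4592 -0.1496  0.057 ]
[ 0.6815 -0.134   0.057 ]
[0.6649 0.1499 0.057 ]
```

Call:
send_rows(commands=[{"dx":-0.085,"dy":-0.1363,"dz":0,"spin":0},{"dx":-0.085,"dy":-0.1363,"dz":0,"spin":0},{"dx":-0.085,"dy":-0.1363,"dz":0,"spin":0},{"dx":-0.085,"dy":-0.1363,"dz":0,"spin":0},{"dx":-0.085,"dy":-0.1363,"dz":0.05,"spin":0},{"dx":-0.085,"dy":-0.1363,"dz":0.095,"spin":0},{"dx":-0.085,"dy":-0.1363,"dz":0.095,"spin":0},{"dx":-0.085,"dy":-0.1363,"dz":0.095,"spin":0}], hand=0.05)

```text
clock: 16.5
tool_pos: [0.6803, -0.1337, 0.1002]
eef_rot: [[-0.995, -0.103, -0.002], [-0.103, 0.995, 0.0], [0.002, 0.001, -1.0]]
wrist_force: [0.2, 0.4, 1.4]
finger_gap: 0.586
```

```bash
cat >> h.py <<'E'
def findcap(f):
    "cap top between the fingers: offset of the cap from the TCP, along tool x,y (m)"
    w=cap('wrist',f);o=r.get_obs();g=cv2.cvtColor(w['img'],cv2.COLOR_BGR2GRAY);R=np.array(o['eef_rot']);tp=np.array(o['tool_pos'])
    u,v=w2px(w,[tp[0],tp[1],.057]);print('tcp',tp.round(4),'expected px',u,v)
    e=cv2.HoughCircles(cv2.GaussianBlur(g,(3,3),0),cv2.HOUGH_GRADIENT,1,15,param1=80,param2=10,minRadius=12,maxRadius=32)
    for q in (e[0] if e is not None else []):
        if np.hypot(q[0]-u,q[1]-v)<40: print(q,(R.T@(px2w(w,q[0],q[1],.057)-tp))[:2].round(4))
    cv2.imwrite('pics/'+f+'c.png',cv2.resize(w['img'][120:320,130:390],None,fx=2.5,fy=2.5,interpolation=cv2.INTER_CUBIC))
E
python3 -c "
from h import *
findcap('w11')"
```

```text
tcp [ 0.6814 -0.1339  0.102 ] expected px 256.5077585928377 217.0628960994975
[254.5 215.5  15.6] [ 0.0013 -0.0014]
[255.5 197.5  15.8] [ 0.015  -0.0007]
```

View pics/w11c.png

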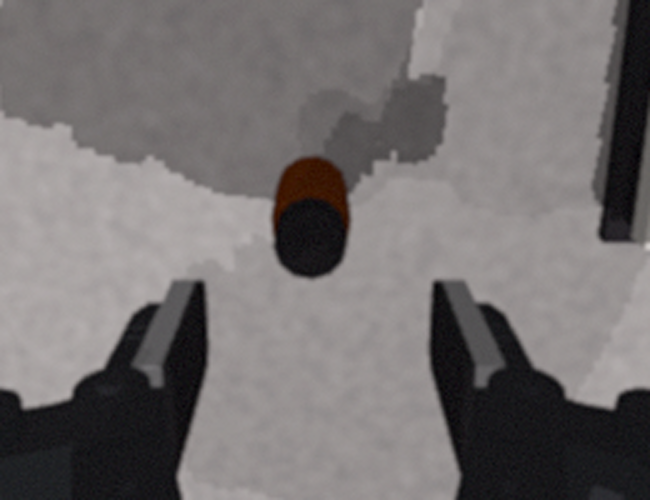

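Call:
send_rows(commands=[{"dx":0.001,"dy":-0.001,"dz":0.03,"spin":0},{"dx":0.001,"dy":-0.001,"dz":0.055,"spin":0},{"dx":0.001,"dy":-0.001,"dz":0.07,"spin":0},{"dx":0.001,"dy":-0.001,"dz":0.07,"spin":0},{"dx":0.001,"dy":-0.001,"dz":0.07,"spin":0}])

```text
clock: 17.05
tool_pos: [0.6807, -0.1353, 0.0322]
eef_rot: [[-0.995, -0.103, 0.002], [-0.103, 0.995, -0.001], [-0.002, -0.001, -1.0]]
wrist_force: [-0.7, -0.5, 0.5]
finger_gap: 0.584
```

Call:
send_rows(commands=[{"dx":0,"dy":0,"dz":0,"spin":0},{"dx":0,"dy":0,"dz":0,"spin":0},{"dx":0,"dy":0,"dz":0,"spin":0},{"dx":0,"dy":0,"dz":0,"spin":0},{"dx":0,"dy":0,"dz":0,"spin":0},{"dx":0,"dy":0,"dz":0,"spin":0},{"dx":0,"dy":0,"dz":0,"spin":0},{"dx":0,"dy":0,"dz":0,"spin":0}], hand=0.012, newtons=30)

```text
clock: 17.85
tool_pos: [0.6806, -0.1354, 0.0319]
eef_rot: [[-0.995, -0.103, 0.003], [-0.103, 0.995, -0.001], [-0.002, -0.001, -1.0]]
wrist_force: [1.0, -0.3, 6.3]
finger_gap: 0.279
```

Call:
send_rows(commands=[{"dx":0,"dy":0,"dz":-0.03,"spin":0},{"dx":0,"dy":0,"dz":-0.07,"spin":0},{"dx":0,"dy":0,"dz":-0.11,"spin":0},{"dx":0,"dy":0,"dz":-0.11,"spin":0},{"dx":0,"dy":0,"dz":-0.11,"spin":0}])

```text
clock: 18.35
tool_pos: [0.6799, -0.1352, 0.1414]
eef_rot: [[-0.995, -0.103, 0.002], [-0.103, 0.995, -0.0], [-0.002, -0.001, -1.0]]
wrist_force: [-1.0, -0.5, -1.2]
finger_gap: 0.283
```

Call:
send_rows(commands=[{"dx":0.01,"dy":0.035,"dz":0,"spin":0},{"dx":0.025,"dy":0.08,"dz":0,"spin":0},{"dx":0.038,"dy":0.12,"dz":0,"spin":0},{"dx":0.0422,"dy":0.1374,"dz":0,"spin":0},{"dx":0.0422,"dy":0.1374,"dz":0,"spin":0},{"dx":0.0422,"dy":0.1374,"dz":0,"spin":0},{"dx":0.0422,"dy":0.1374,"dz":0.03,"spin":0},{"dx":0.0422,"dy":0.1374,"dz":0.042,"spin":0},{"dx":0.0422,"dy":0.1374,"dz":0.042,"spin":0}])

```text
clock: 19.25
tool_pos: [0.6226, -0.0038, 0.0961]
eef_rot: [[-0.995, -0.102, -0.004], [-0.102, 0.995, 0.0], [0.004, 0.001, -1.0]]
wrist_force: [0.0, -0.3, -0.6]
finger_gap: 0.283
```

Run:
```python
from h import *
w=cap('wrist','w12');a=cap('scene','s12');o=r.get_obs();tp=np.array(o['tool_pos']);R=np.array(o['eef_rot']);print(tp)
z=tp[2]-.0319+.057;u,v=w2px(w,[tp[0],tp[1],z]);print(u,v)
g=cv2.GaussianBlur(cv2.cvtColor(w['img'],cv2.COLOR_BGR2GRAY),(3,3),0)
e=cv2.HoughCircles(g,cv2.HOUGH_GRADIENT,1,10,param1=60,param2=9,minRadius=14,maxRadius=30)
for q in e[0]:
  if np.hypot(q[0]-u,q[1]-v)<35: print(q,(R.T@(px2w(w,q[0],q[1],z)-tp))[:2].round(4))
u,v=w2px(a,[.6238,-.0029,.06]).astype(int)
cv2.imwrite('pics/v12.png',np.hstack([cv2.resize(w['img'][130:330,150:360],(420,400),interpolation=cv2.INTER_CUBIC),cv2.resize(a['img'][v-50:v+50,u-47:u+47],(376,400),interpolation=cv2.INTER_CUBIC)]))
```

```text
[ 0.62387976 -0.00346524  0.09848802]
257.42085266075253 273.749724766056
[257.5 266.5  22.5] [0.0039 0.    ]
[258.5 301.5  29.4] [-0.0158  0.0005]
[251.5 258.5  24.8] [ 0.0082 -0.0028]
[288.5 258.5  22.4] [0.0082 0.0146]
```

View pics/v12.png

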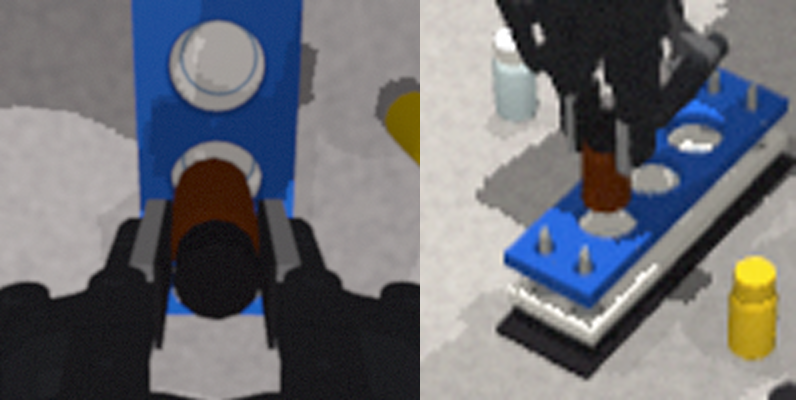

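The picture shows the vial held upright above the far hole. Its cap centre is at (258,266) against an expected (257,274), so I cross-check the offset with the scene camera.

Run:
```python
from h import *
a=load('s12');b=load('s9')
m=cv2.inRange(cv2.cvtColor(b['img'],cv2.COLOR_BGR2HSV),(100,120,0),(130,255,255))
cs,_=cv2.findContours(m,cv2.RETR_CCOMP,cv2.CHAIN_APPROX_NONE)
for k in cs:
    if 60<cv2.contourArea(k)<600:
        q=cv2.fitEllipse(k);w=px2w(b,*q[0],.0565)
        if abs(w[1])<.03: print('hole',np.round(q[0],1),np.round(q[1],1),w.round(4))
hs=cv2.cvtColor(a['img'],cv2.COLOR_BGR2HSV)
m=cv2.inRange(hs,(0,130,20),(15,255,140))
u,v=w2px(a,[.6238,-.0029,.08]).astype(int);roi=m[v-25:v+25,u-12:u+12]
ys,xs=np.nonzero(roi);print('amber x',xs.min()+u-12,xs.max()+u-12,'y',ys.min()+v-25,ys.max()+v-25)
for y in range(ys.min(),ys.max()+1,2): 
    x=np.nonzero(roi[y])[0]
    if len(x):print(y+v-25,x.min()+u-12,x.max()+u-12,end=' | ')
th=np.linspace(0,6.28,60)
for z in(.066,.068):
  for n,(x,y) in{'tcp':(.6235,-.0036),'off':(.6235-.0039,-.0036)}.items():
    P=np.array([w2px(a,[x+.013*np.cos(t),y+.013*np.sin(t),zz]) for t in th for zz in(z+.004,z+.02)]);P2=np.array([w2px(a,[x+.009*np.cos(t),y+.009*np.sin(t),z]) for t in th])
    print('\n',n,z,'cols',P[:,0].min(),P[:,0].max(),'bottom',max(P[:,1].max(),P2[:,1].max()))
```

```text
hole [241.4 201.3] [ 9.3 14.8] [0.633  0.0027 0.0565]
hole [252.4 190.1] [ 8.3 14.6] [ 0.5911 -0.0026  0.0565]
hole [263.2 180.1] [ 8.4 14.7] [ 0.5503 -0.006   0.0565]
amber x 235 246 y 181 198
181 236 236 | 183 235 238 | 185 236 243 | 187 236 243 | 189 236 244 | 191 236 246 | 193 236 246 | 195 236 246 | 197 237 245 | 
 tcp 0.066 cols 235.75971483402674 248.15600918395108 bottom 197.34095606090617

 off 0.066 cols 237.00334647735153 249.35894828108184 bottom 196.38443758479391

 tcp 0.068 cols 235.7348734019744 248.1475478463096 bottom 196.65625450706128

 off 0.068 cols 236.9801885895785 249.35206346717396 bottom 195.69995974065088
```

The scene camera shows the vial's columns centred at 241.0 and the hole at 241.4, so they are aligned. I descend while watching the force.

Call:
send_rows(commands=[{"dx":0,"dy":0,"dz":0.008,"spin":0},{"dx":0,"dy":0,"dz":0.015,"spin":0},{"dx":0,"dy":0,"dz":0.02,"spin":0},{"dx":0,"dy":0,"dz":0.02,"spin":0}])

```text
clock: 19.75
tool_pos: [0.6231, -0.0027, 0.0775]
eef_rot: [[-0.995, -0.103, -0.001], [-0.103, 0.995, 0.0], [0.001, 0.0, -1.0]]
wrist_force: [0.4, 0.3, -1.1]
finger_gap: 0.284
```

Call:
send_rows(commands=[{"dx":0,"dy":0,"dz":0.006,"spin":0},{"dx":0,"dy":0,"dz":0.012,"spin":0},{"dx":0,"dy":0,"dz":0.012,"spin":0}])

```text
clock: 20.05
tool_pos: [0.623, -0.0027, 0.0653]
eef_rot: [[-0.995, -0.103, -0.001], [-0.103, 0.995, 0.0], [0.001, 0.0, -1.0]]
wrist_force: [-0.7, -0.1, -1.0]
finger_gap: 0.281
```

Foot is well inside the hole with no contact. I continue to the shelf.

Call:
send_rows(commands=[{"dx":0,"dy":0,"dz":0.0015,"spin":0},{"dx":0,"dy":0,"dz":0.003,"spin":0},{"dx":0,"dy":0,"dz":0.0035,"spin":0},{"dx":0,"dy":0,"dz":0.0035,"spin":0}])

```text
clock: 20.45
tool_pos: [0.6235, -0.0028, 0.0628]
eef_rot: [[-0.995, -0.103, 0.0], [-0.103, 0.995, -0.0], [-0.0, -0.0, -1.0]]
wrist_force: [0.3, 0.9, -0.2]
finger_gap: 0.282
```

Call:
send_rows(commands=[{"dx":0,"dy":0,"dz":0.001,"spin":0},{"dx":0,"dy":0,"dz":0.001,"spin":0}])

```text
clock: 20.65
tool_pos: [0.6238, -0.0028, 0.0621]
eef_rot: [[-0.995, -0.103, 0.001], [-0.103, 0.995, -0.0], [-0.001, -0.0, -1.0]]
wrist_force: [-0.0, 0.7, 1.3]
finger_gap: 0.282
```

Call:
send_rows(commands=[{"dx":0,"dy":0,"dz":0,"spin":0},{"dx":0,"dy":0,"dz":0,"spin":0},{"dx":0,"dy":0,"dz":0,"spin":0},{"dx":0,"dy":0,"dz":0,"spin":0},{"dx":0,"dy":0,"dz":-0.03,"spin":0},{"dx":0,"dy":0,"dz":-0.07,"spin":0},{"dx":0,"dy":0,"dz":-0.12,"spin":0},{"dx":0,"dy":0,"dz":-0.12,"spin":0},{"dx":0,"dy":0,"dz":-0.12,"spin":0}], hand=0.05)

```text
clock: 21.55
tool_pos: [0.6239, -0.0028, 0.1827]
eef_rot: [[-0.995, -0.103, 0.002], [-0.103, 0.995, -0.0], [-0.002, -0.0, -1.0]]
wrist_force: [0.4, 0.3, 0.0]
finger_gap: 0.584
```

Call:
send_rows(commands=[{"dx":-0.0565,"dy":0.1477,"dz":0,"spin":0},{"dx":-0.0565,"dy":0.1477,"dz":0,"spin":0},{"dx":-0.0565,"dy":0.1477,"dz":0,"spin":0},{"dx":-0.0565,"dy":0.1477,"dz":0,"spin":0},{"dx":-0.0565,"dy":0.1477,"dz":0.04,"spin":0},{"dx":-0.0565,"dy":0.1477,"dz":0.082,"spin":0},{"dx":-0.0565,"dy":0.1477,"dz":0.082,"spin":0},{"dx":-0.0565,"dy":0.1477,"dz":0.082,"spin":0},{"dx":-0.0565,"dy":0.1477,"dz":0.082,"spin":0}])

```text
clock: 22.45
tool_pos: [0.6656, 0.1498, 0.1019]
eef_rot: [[-0.995, -0.103, 0.003], [-0.103, 0.995, 0.0], [-0.003, 0.0, -1.0]]
wrist_force: [0.3, 0.8, 0.1]
finger_gap: 0.588
```

Run:
```python
from h import *
findcap('w13')
# first vial in its hole: cap top at z .087 in top view
```

```text
tcp [0.6656 0.1498 0.1021] expected px 257.1263137767509 214.70020586224382
[259.5 213.5  13.6] [0.0011 0.0017]
[261.5 195.5  16.8] [0.0148 0.0031]
```

Call:
send_rows(commands=[{"dx":0.001,"dy":0.002,"dz":0.03,"spin":0},{"dx":0.001,"dy":0.002,"dz":0.055,"spin":0},{"dx":0.001,"dy":0.002,"dz":0.07,"spin":0},{"dx":0.001,"dy":0.002,"dz":0.07,"spin":0},{"dx":0.001,"dy":0.002,"dz":0.07,"spin":0}])

```text
clock: 23.0
tool_pos: [0.6641, 0.1519, 0.0312]
eef_rot: [[-0.995, -0.103, 0.002], [-0.103, 0.995, 0.0], [-0.002, 0.0, -1.0]]
wrist_force: [-0.6, -0.4, 0.3]
finger_gap: 0.587
```

Call:
send_rows(commands=[{"dx":0,"dy":0,"dz":0,"spin":0},{"dx":0,"dy":0,"dz":0,"spin":0},{"dx":0,"dy":0,"dz":0,"spin":0},{"dx":0,"dy":0,"dz":0,"spin":0},{"dx":0,"dy":0,"dz":0,"spin":0},{"dx":0,"dy":0,"dz":0,"spin":0},{"dx":0,"dy":0,"dz":0,"spin":0},{"dx":0,"dy":0,"dz":0,"spin":0}], hand=0.012)

```text
clock: 23.8
tool_pos: [0.6643, 0.1519, 0.0314]
eef_rot: [[-0.995, -0.103, 0.003], [-0.103, 0.995, 0.0], [-0.003, 0.0, -1.0]]
wrist_force: [-0.5, -0.3, 6.5]
finger_gap: 0.28
```

Call:
send_rows(commands=[{"dx":0,"dy":0,"dz":-0.03,"spin":0},{"dx":0,"dy":0,"dz":-0.07,"spin":0},{"dx":0,"dy":0,"dz":-0.11,"spin":0},{"dx":0,"dy":0,"dz":-0.12,"spin":0},{"dx":0,"dy":0,"dz":-0.12,"spin":0}])

```text
clock: 24.3
tool_pos: [0.6641, 0.152, 0.1519]
eef_rot: [[-0.995, -0.103, 0.004], [-0.103, 0.995, 0.001], [-0.004, 0.0, -1.0]]
wrist_force: [-0.2, -0.1, -1.3]
finger_gap: 0.282
```

Call:
send_rows(commands=[{"dx":0.02,"dy":-0.03,"dz":0,"spin":0},{"dx":0.045,"dy":-0.07,"dz":0,"spin":0},{"dx":0.07,"dy":-0.11,"dz":0,"spin":0},{"dx":0.09,"dy":-0.14,"dz":0,"spin":0},{"dx":0.0981,"dy":-0.1499,"dz":0,"spin":0},{"dx":0.0981,"dy":-0.1499,"dz":0,"spin":0},{"dx":0.0981,"dy":-0.1499,"dz":0,"spin":0},{"dx":0.0981,"dy":-0.1499,"dz":0.03,"spin":0},{"dx":0.0981,"dy":-0.1499,"dz":0.05,"spin":0},{"dx":0.0981,"dy":-0.1499,"dz":0.05,"spin":0},{"dx":0.0981,"dy":-0.1499,"dz":0.05,"spin":0}])

```text
clock: 25.4
tool_pos: [0.5817, -0.0064, 0.0999]
eef_rot: [[-0.995, -0.104, -0.0], [-0.104, 0.995, 0.0], [0.0, 0.0, -1.0]]
wrist_force: [0.9, -0.1, -0.2]
finger_gap: 0.281
```

Call:
send_rows(commands=[{"dx":0,"dy":0,"dz":0.01,"spin":0},{"dx":0,"dy":0,"dz":0.018,"spin":0},{"dx":0,"dy":0,"dz":0.024,"spin":0},{"dx":0,"dy":0,"dz":0.024,"spin":0}])

```text
clock: 25.8
tool_pos: [0.5807, -0.0073, 0.0749]
eef_rot: [[-0.995, -0.103, -0.001], [-0.103, 0.995, 0.0], [0.001, 0.0, -1.0]]
wrist_force: [0.4, 0.0, 0.5]
finger_gap: 0.279
```

Call:
send_rows(commands=[{"dx":0,"dy":0,"dz":0.006,"spin":0},{"dx":0,"dy":0,"dz":0.012,"spin":0},{"dx":0,"dy":0,"dz":0.014,"spin":0},{"dx":0,"dy":0,"dz":0.014,"spin":0}])

```text
clock: 26.2
tool_pos: [0.5812, -0.0074, 0.0617]
eef_rot: [[-0.995, -0.103, -0.0], [-0.103, 0.995, -0.0], [0.0, -0.0, -1.0]]
wrist_force: [0.8, 0.3, 0.2]
finger_gap: 0.28
```

Call:
send_rows(commands=[{"dx":0,"dy":0,"dz":0.0006,"spin":0},{"dx":0,"dy":0,"dz":0.0006,"spin":0}])

```text
clock: 26.4
tool_pos: [0.5814, -0.0074, 0.0614]
eef_rot: [[-0.995, -0.103, 0.001], [-0.103, 0.995, -0.0], [-0.001, -0.0, -1.0]]
wrist_force: [0.0, -0.4, 3.4]
finger_gap: 0.277
```

Call:
send_rows(commands=[{"dx":0,"dy":0,"dz":0,"spin":0},{"dx":0,"dy":0,"dz":0,"spin":0},{"dx":0,"dy":0,"dz":0,"spin":0},{"dx":0,"dy":0,"dz":0,"spin":0},{"dx":0,"dy":0,"dz":-0.03,"spin":0},{"dx":0,"dy":0,"dz":-0.07,"spin":0},{"dx":0,"dy":0,"dz":-0.12,"spin":0},{"dx":0,"dy":0,"dz":-0.12,"spin":0},{"dx":0,"dy":0,"dz":-0.12,"spin":0}], hand=0.05)

```text
clock: 27.3
tool_pos: [0.5815, -0.0074, 0.182]
eef_rot: [[-0.995, -0.103, 0.002], [-0.103, 0.995, -0.0], [-0.002, -0.0, -1.0]]
wrist_force: [0.2, 0.1, -1.2]
finger_gap: 0.587
```

Call:
send_rows(commands=[{"dx":0.1365,"dy":-0.1289,"dz":0,"spin":0},{"dx":0.1365,"dy":-0.1289,"dz":0,"spin":0},{"dx":0.1365,"dy":-0.1289,"dz":0,"spin":0},{"dx":0.1365,"dy":-0.1289,"dz":0,"spin":0},{"dx":0.1365,"dy":-0.1289,"dz":0,"spin":0},{"dx":0.1365,"dy":-0.1289,"dz":0.04,"spin":0},{"dx":0.1365,"dy":-0.1289,"dz":0.081,"spin":0},{"dx":0.1365,"dy":-0.1289,"dz":0.081,"spin":0},{"dx":0.1365,"dy":-0.1289,"dz":0.081,"spin":0},{"dx":0.1365,"dy":-0.1289,"dz":0.081,"spin":0}])

```text
clock: 28.3
tool_pos: [0.4596, -0.1497, 0.1016]
eef_rot: [[-0.995, -0.103, 0.002], [-0.103, 0.995, -0.001], [-0.002, -0.001, -1.0]]
wrist_force: [-0.7, 0.4, 0.7]
finger_gap: 0.588
```

Run:
```python
from h import *
findcap('w14')
```

```text
tcp [ 0.4597 -0.1498  0.1018] expected px 256.99133222909495 214.82285581572148
[256.5 192.5  14.1] [ 0.0171 -0.0003]
[255.5 210.5  15.2] [ 0.0035 -0.001 ]
[227.5 237.5  24. ] [-0.0181 -0.022 ]
```

Call:
send_rows(commands=[{"dx":0.003,"dy":-0.001,"dz":0.03,"spin":0},{"dx":0.003,"dy":-0.001,"dz":0.055,"spin":0},{"dx":0.003,"dy":-0.001,"dz":0.07,"spin":0},{"dx":0.003,"dy":-0.001,"dz":0.07,"spin":0},{"dx":0.003,"dy":-0.001,"dz":0.07,"spin":0}])

```text
clock: 28.85
tool_pos: [0.4566, -0.1512, 0.0314]
eef_rot: [[-0.995, -0.103, 0.001], [-0.103, 0.995, -0.001], [-0.001, -0.001, -1.0]]
wrist_force: [-0.4, 0.4, 0.4]
finger_gap: 0.587
```

Call:
send_rows(commands=[{"dx":0,"dy":0,"dz":0,"spin":0},{"dx":0,"dy":0,"dz":0,"spin":0},{"dx":0,"dy":0,"dz":0,"spin":0},{"dx":0,"dy":0,"dz":0,"spin":0},{"dx":0,"dy":0,"dz":0,"spin":0},{"dx":0,"dy":0,"dz":0,"spin":0},{"dx":0,"dy":0,"dz":0,"spin":0},{"dx":0,"dy":0,"dz":0,"spin":0}], hand=0.012)

```text
clock: 29.65
tool_pos: [0.4567, -0.1514, 0.0315]
eef_rot: [[-0.995, -0.103, 0.002], [-0.103, 0.995, -0.001], [-0.002, -0.001, -1.0]]
wrist_force: [-0.8, -0.4, 8.3]
finger_gap: 0.28
```

Call:
send_rows(commands=[{"dx":0,"dy":0,"dz":-0.03,"spin":0},{"dx":0,"dy":0,"dz":-0.07,"spin":0},{"dx":0,"dy":0,"dz":-0.11,"spin":0},{"dx":0,"dy":0,"dz":-0.12,"spin":0},{"dx":0,"dy":0,"dz":-0.12,"spin":0}])

```text
clock: 30.15
tool_pos: [0.4566, -0.1513, 0.152]
eef_rot: [[-0.995, -0.103, 0.004], [-0.103, 0.995, -0.002], [-0.003, -0.002, -1.0]]
wrist_force: [0.4, 0.4, -1.6]
finger_gap: 0.283
```

Call:
send_rows(commands=[{"dx":-0.02,"dy":0.027,"dz":0,"spin":0},{"dx":-0.045,"dy":0.06,"dz":0,"spin":0},{"dx":-0.07,"dy":0.094,"dz":0,"spin":0},{"dx":-0.09,"dy":0.12,"dz":0,"spin":0},{"dx":-0.0976,"dy":0.1305,"dz":0,"spin":0},{"dx":-0.0976,"dy":0.1305,"dz":0,"spin":0},{"dx":-0.0976,"dy":0.1305,"dz":0,"spin":0},{"dx":-0.0976,"dy":0.1305,"dz":0.03,"spin":0},{"dx":-0.0976,"dy":0.1305,"dz":0.05,"spin":0},{"dx":-0.0976,"dy":0.1305,"dz":0.05,"spin":0},{"dx":-0.0976,"dy":0.1305,"dz":0.05,"spin":0}])

```text
clock: 31.25
tool_pos: [0.5392, -0.012, 0.1005]
eef_rot: [[-0.995, -0.102, -0.001], [-0.102, 0.995, -0.0], [0.001, 0.0, -1.0]]
wrist_force: [-0.0, -0.4, 0.1]
finger_gap: 0.28
```

Call:
send_rows(commands=[{"dx":0,"dy":0,"dz":0.01,"spin":0},{"dx":0,"dy":0,"dz":0.018,"spin":0},{"dx":0,"dy":0,"dz":0.024,"spin":0},{"dx":0,"dy":0,"dz":0.024,"spin":0}])

```text
clock: 31.65
tool_pos: [0.539, -0.0111, 0.0754]
eef_rot: [[-0.995, -0.103, -0.001], [-0.103, 0.995, 0.0], [0.001, 0.0, -1.0]]
wrist_force: [-0.4, 0.9, -0.9]
finger_gap: 0.277
```

Call:
send_rows(commands=[{"dx":0,"dy":0,"dz":0.006,"spin":0},{"dx":0,"dy":0,"dz":0.012,"spin":0},{"dx":0,"dy":0,"dz":0.0145,"spin":0},{"dx":0,"dy":0,"dz":0.0145,"spin":0}])

```text
clock: 32.05
tool_pos: [0.5396, -0.0111, 0.0617]
eef_rot: [[-0.995, -0.103, 0.0], [-0.103, 0.995, 0.0], [-0.0, -0.0, -1.0]]
wrist_force: [0.6, -0.1, -0.5]
finger_gap: 0.277
```

Lower the last fraction of a millimetre, release, and rise to a clear height.

Call:
send_rows(commands=[{"dx":0,"dy":0,"dz":0.0006,"spin":0},{"dx":0,"dy":0,"dz":0.0006,"spin":0}])

```text
clock: 32.25
tool_pos: [0.5398, -0.0111, 0.0616]
eef_rot: [[-0.995, -0.103, 0.001], [-0.103, 0.995, -0.0], [-0.001, -0.0, -1.0]]
wrist_force: [-1.3, 0.4, 6.3]
finger_gap: 0.279
```

Call:
send_rows(commands=[{"dx":0,"dy":0,"dz":0,"spin":0},{"dx":0,"dy":0,"dz":0,"spin":0},{"dx":0,"dy":0,"dz":0,"spin":0},{"dx":0,"dy":0,"dz":0,"spin":0},{"dx":0,"dy":0,"dz":-0.03,"spin":0},{"dx":0,"dy":0,"dz":-0.07,"spin":0},{"dx":0,"dy":0,"dz":-0.12,"spin":0},{"dx":0.04,"dy":0,"dz":-0.14,"spin":0},{"dx":0.06,"dy":0,"dz":-0.14,"spin":0},{"dx":0.06,"dy":0,"dz":-0.14,"spin":0},{"dx":0.06,"dy":0,"dz":-0.14,"spin":0}], hand=0.05)

```text
clock: 33.35
tool_pos: [0.48, -0.0173, 0.2012]
eef_rot: [[-0.995, -0.103, 0.001], [-0.103, 0.995, -0.0], [-0.001, -0.0, -1.0]]
wrist_force: [1.6, 0.0, -0.4]
finger_gap: 0.584
```

Run:
```python
from h import *
a=cap('scene','s15');w=cap('wrist','w15');
cv2.imwrite('pics/v15.png',np.hstack([w['img'][:,60:450],cv2.resize(a['img'][120:260,180:327],(404,384),interpolation=cv2.INTER_CUBIC)]))
b=load('scene0')
for n,p in(('clear1',(.455,.151)),('clear2',(.55,-.14))):
    u,v=w2px(a,[p[0],p[1],.03]).astype(int);s=np.s_[v-22:v+22,u-14:u+14]
    print(n,'mean change',cv2.absdiff(a['img'][s],b['img'][s]).mean().round(1))
```

```text
clear1 mean change 15.5
clear2 mean change 10.6
```

View pics/v15.png

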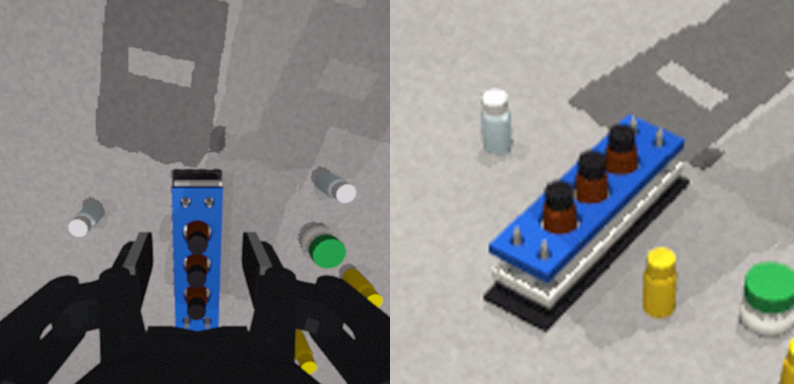

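The picture shows three ambers upright at equal height in the guide holes, both plates level, and both clear vials standing. I hand the job in.

```bash
python3 -c "
from workcell import r
print(r.sign_off())"
```

```text
the job is handed in; nothing more can be done
None
```

The rack is back together and I handed the job in at about 33 s on the robot's clock; no verdict was reported.

**What I did:** I set the white shelf plate down on the end blocks, then the blue guide plate on the post shoulders. Then I stood the three amber vials in its far, middle and near holes. Before lowering each plate I corrected its position by 1–2 mm using the wrist camera. The wrist force stayed low, about 10 N at most in the readings.

**Last checks:**
- **Plates:** the wrist and scene pictures show both plates level, with the pins through the guide plate. The arm came down to 20 mm for the shelf and 46 mm for the guide, which match the home heights.
- **Amber vials:** all three stand upright at equal height. Each was set down about 30 mm above where it was picked up, as it should be on the shelf.
- **Clear vials:** both are standing and look to be where they started. My before/after image difference around them was inconclusive (mean change 10–15 grey levels), so this rests on the picture alone.
- **Robot:** gripper open, raised clear and touching nothing.

**One disagreement:** while I held the first vial over its hole, the wrist camera put its cap about 4 mm off. The scene camera showed it aligned, so I trusted that, and the vial went in without contact.

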